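Fit the splined T-handle to the spoon clamp and close it

ROBOT

A 6-joint arm with a two-finger parallel gripper is mounted at the origin on the work surface. World frame = base frame: x ahead of the robot, y to its left, z up, the work surface at z = 0. Lengths are in mm, angles in rad, forces in N, time in s.
With the tool pointing down it reaches from about 350 to 850 mm from the base axis. Payload 8.1 kg.
Tool frame: the origin (TCP) lies at the very end of the fingers, on their centre line; the grasp point (between the pads) lies r.pinch_z behind it (r.pinch_z is the distance from the TCP to the grasp point, in mm); z points along the fingers, y is the line along which they close (so a half turn about z gives the same grasp; the last joint's range is limited). The gripper opens to 93 mm and grips with 3 to 60 N. Pads are 15 mm wide; open, the fingers measure 128 mm over their backs; the gripper's body (75 mm by 188 mm) begins 65 mm behind the grasp point.
Start: joints at [-1.25, 0.13, 1.488, -0, 1.523, -0.085], TCP at [236.872, -551.268, 218.635] pointing down, gripper open.
Joint ranges: [-2.96, 2.96], [-0.89, 2.26], [0.02, 2.5], [-1.34, 4.48], [0, 2.73], [-2.66, 2.66]. Speed limits (rad/s): [2.39, 2.39, 2.79, 3.14, 3.14, 3.14].

INTERFACE

Orientations are given as a 3x3 rotation matrix whose columns are the frame's x, y, z axes.
In Python, from rig import sensors, grab_frame, camera_params, r gives the robot as it stands. The module is installed in compiled form; this text tells all that it offers.
- The arm moves only by the tool drive_tool, never from a script. Its argument "targets" is a list that holds one entry, the list of rows, each a list of 5 numbers: the opening in per cent of the stroke, from 0 (shut) to 100 (fully open), then the shift along the tool's x, y, z in mm, then the turn about the tool's z in rad. In form: [[[grip, tx, ty, tz, turn], ...]]. A call has 1 to 12 rows; each row shifts and turns the commanded pose from where the row before left it, along the tool's axes as they then stand; what a row does not reach is not made up. A row lasts 1/10 s, in which the tool goes at most 50 mm and 8.59 degrees, less where a joint would pass 70% of its speed; a pose out of reach is approached as far as the arm can. A call is refused whole if a number of a shift passes 50 or a number of a turn 0.15, either way. A call with a gripper value outside its range is refused whole. The fingers move at their own pace and stop on an object; the grip force is fixed at half the most. Time passes only in rows, so rows that do not move let the fingers close. It gives the time, the measured TCP pose, the force, the opening and the grip force at its end, in the units of the state.
- sensors.get_state(): the state, without advancing time (a new reading comes with each control period).
- grab_frame(name): name is "scene" or "top" or "wrist"; returns the picture (480x640x3 uint8, red, green, blue); there is no depth.
- camera_params(name): a dict with "intrinsics" (3x3 intrinsics, pixels), "rvec" (rotation vector, rad) and "tvec" (3), from world to camera coordinates, as OpenCV has them; the wrist camera has in their place "mount" (4x4, takes a point from camera to tool coordinates, whose origin is the TCP and whose axes are the flange's). Camera axes: x right, y down, z forward; pixel columns grow to the right and rows downward; lengths in mm; the calibration is good to about 2 mm. The wrist camera is an equidistant fisheye: a pixel r from the principal point sees the ray r / f radians off the axis. A picture is of the moment at which its call begins: read the wrist's pose just before it. camera_params takes no time and is no camera call.
- r.hand_in(): hands the job in; it is judged then, once.
The state is a dict: "time": time; "q": joint angles; "joint_vel": joint speeds; "joint_torque": joint torques, N m; "eef_pos": TCP position; "tool_rot": TCP orientation; "force": force on the tool from outside, world axes, zero at the start; "ft_torque": the same for the moment, N m; "gripper_width": finger opening in mm; "grasp_force": force on a finger pad.
Only numpy, scipy, OpenCV 4.12 (cv2) and the standard library are available. Lean on these libraries where they do the work, as an engineer would, in place of code of your own. Each camera call takes 0.05 s, during which the arm holds its last target. There are 200 camera calls.

TASK

The T-handle has only been set on the nose of the clamp's splined spindle and its teeth are riding on top of the spindle's teeth. Rock the handle round until the teeth mesh and press it down fully home, then turn it clockwise (seen from above) until the jaw has closed right up on the spoon blank, and let go. Leave the loose spoons, the hammer and the screwdriver where they lie.

Things in the scene. Friction and masses are not known exactly. Their poses are not given: they have to be found in the camera images.
- clamp: Green bench clamp, 290 x 110 mm, bolted down. Origin on the table, on the vertical axis of its splined spindle; z up; x runs along the slide from the spindle to the jaws, which are at most 72 mm high and all lie on the +x side, below the cross bar.
- spindle (a joint): Turn of the spindle in rad: -0.1 to 0.1 at the start (clamp open), grows as it turns clockwise seen from above, up to the stop at 1.2 where the green moving jaw has closed on the brass spoon blank. The clamp's yaw minus this angle is the direction of one spline tooth. Turning it takes about 0.45 N m; it stays where it is left.
- spindle_flange (a point): Centre of the upper face of the spindle's dark flange (96 mm across, 54 mm above the table); turns with the spindle. Six yellow radial marks on it, one along x and then every 60 degrees, each in line with a spline tooth. The six teeth (36 mm across, 5.5 mm wide) reach up to 30 mm above this point, a plain round nose to 43 mm above it.
- collar_top (a point): Centre of the upper face of the orange stop collar, 60 mm across, 8 mm thick, on the spindle below the T-handle. Starts 80 mm above the table and slides stiffly down by 18 mm until it meets the flange (then 62 mm). It carries the T-handle's weight; pressing it on down takes about 8 N more (6 to 10 N). It stays where it is left.
- thandle_mid (a point): Loose T-handle, 0.5 to 0.7 kg: point on its hub's axis at the height of the cross bar; z up, x along the bar. Bar level, 12 mm thick; red balls 24 mm across, 95 mm either side. At first it rides on the tooth tops, this point 130 mm above the table, and turns easily either way. With the bar in line with yellow marks (within 5 degrees) it meshes and drops 3 to 8 mm; fully home, it is at 108 mm.
- hub_top (a point): Centre of the flat closed top of the T-handle's round aluminium hub, 10 mm above the cross bar's axis. The hub is 52 mm across and 56 mm high; its splined blind bore opens downward. Fully home, this point is 118 mm above the table and the hub's underside presses the collar onto the flange.
- spoon0: loose metal spoon about 130 mm long, 10 mm high, lying on the dark mat to the left; a bystander. Origin on its underside near mid-length
- spoon1: loose metal spoon about 130 mm long, 10 mm high, lying on the dark mat to the left; a bystander. Origin on its underside near mid-length
- spoon2: loose metal spoon about 130 mm long, 10 mm high, lying on the dark mat to the left; a bystander. Origin on its underside near mid-length
- hammer: loose hammer with a wooden handle, 260 mm long, lying on the table left of the clamp; a bystander
- driver: loose screwdriver with a brown wooden handle, 200 mm long, lying on the right; a bystander
Mind the look-alikes: they are no part of the job. Leave any black or blue look-alike of the part that bears thandle_mid alone.

How it is judged (in metres and radians):
On the way:
1. the T-handle is meshed on the spindle and pressed fully home (within 2.5 mm), while the clamp is still open (spindle below 0.9 rad) (z of thandle_mid in the frame of clamp below 0.1105 m and horizontal distance between thandle_mid and clamp below 0.006 m and angle between thandle_mid's own z axis and vertical below 0.08 rad and value of joint spindle below 0.9 rad), for 0.2 s.
At the end, for the whole second after the job is handed in: The T-handle is on the spindle fully home (its middle point no more than 110.5 mm above the clamp's underside, within 6 mm of the spindle axis, upright within 0.08 rad), the spindle is turned to at least 1.1 rad, and the handle is at rest (z of thandle_mid in the frame of clamp below 0.1105 m and horizontal distance between thandle_mid and clamp below 0.006 m and angle between thandle_mid's own z axis and vertical below 0.08 rad and value of joint spindle above 1.1 rad and linear speed of thandle below 0.02 m/s); the robot touches nothing.
It fails at once if a bystander (loose spoon, hammer or screwdriver) is moved by more than 4 cm (distance of any of spoon0, spoon1, spoon2, hammer, driver from where it was at the start of the episode above 0.04 m).
It also fails if it takes over 62 s, if anything falls off the work surface, if the arm or the gripper's body presses on something with over 40 N, if the wrist force passes 120 N, or if a joint passes its speed limit or range.

## Working session

There is one attempt and no reset: what is moved stays moved. The work goes in short steps, Python scripts to look and compute and a tool call to move; the robot and the scene stay as the last step left them, time stands still between calls to the robot, and variables do not carry over. Pictures are saved under pics/ and viewed, at most 10 in all, crops included, and the job is handed in when it is done.

Besides the shell and the picture viewer there is one more tool, called in YAML: its name, and indented under it one key for each argument. drive_tool: Moves the arm, as the interface text tells. Its arguments: {"type":"object","properties":{"targets":{"type":"array","items":{"type":"array","items":{"type":"array","items":{"type":"number"}}}}},"required":["targets"]}

```bash
mkdir -p pics; python3 - <<'E'
from rig import *
import cv2
for n in ("scene","top"):
    cv2.imwrite(f"pics/{n}0.png",grab_frame(n)[:,:,::-1])
    p=camera_params(n);print(n,p)
print(camera_params("wrist"),r.pinch_z)
s=sensors.get_state();print(s["time"],s["tool_rot"])
E
```

```text
scene {'intrinsics': array([[534.56387183,   0.        , 317.91032112],
       [  0.        , 534.56387183, 243.4094698 ],
       [  0.        ,   0.        ,   1.        ]]), 'rvec': array([ 0.71254823,  2.61160864, -1.08534028]), 'tvec': array([ 344.52345413, -103.39370114, 1466.4275239 ])}
top {'intrinsics': array([[479.20808151,   0.        , 326.06344258],
       [  0.        , 479.20808151, 249.18596275],
       [  0.        ,   0.        ,   1.        ]]), 'rvec': array([ 2.17096667, -2.15835883,  0.13605869]), 'tvec': array([  25.05195375,  450.092636  , 1184.61845965])}
{'intrinsics': array([[371.64829954,   0.        , 318.5554698 ],
       [  0.        , 371.64829954, 245.00237776],
       [  0.        ,   0.        ,   1.        ]]), 'mount': array([[ 1.62013361e-04, -9.53492213e-01, -3.01417607e-01,
         8.43851265e+01],
       [ 9.99999777e-01, -4.06041208e-05,  6.65949940e-04,
         2.57109283e-01],
       [-6.47216879e-04, -3.01417648e-01,  9.53491994e-01,
        -1.66673779e+02],
       [ 0.00000000e+00,  0.00000000e+00,  0.00000000e+00,
         1.00000000e+00]])} 18.8
0.1 [[ 9.18791360e-01  3.94743103e-01 -5.64172679e-04]
 [ 3.94743491e-01 -9.18789991e-01  1.59033712e-03]
 [ 1.09418401e-04 -1.68389150e-03 -9.99998576e-01]]
```

View pics/scene0.png

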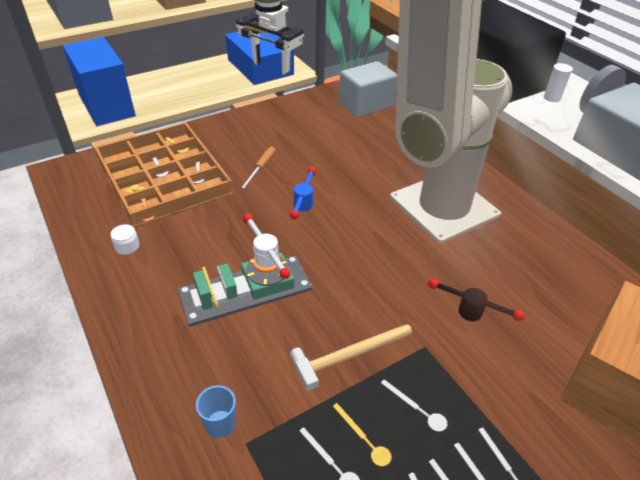

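View pics/top0.png

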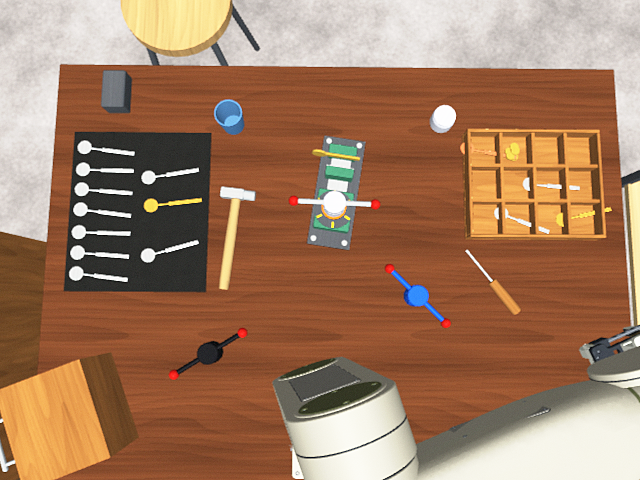

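Candidates: an aluminium T-handle on the clamp at top (334,205), scene (265,243). The blue look-alike is at top (417,296), scene (303,197), and the black one at top (209,352), scene (473,303). The description fits the aluminium one on the green clamp, so I'm checking it in a close crop.

```bash
cat > h.py <<'E'
from rig import *
import numpy as np, cv2
def px2w(n,uv,z):
    p=camera_params(n);R=cv2.Rodrigues(p["rvec"])[0];C=-R.T@p["tvec"]
    d=R.T@np.linalg.inv(p["intrinsics"])@np.array([*uv,1.])
    return C+d*(z-C[2])/d[2]
def w2px(n,P):
    p=camera_params(n);return cv2.projectPoints(np.float64(P).reshape(-1,1,3),p["rvec"],p["tvec"],p["intrinsics"],None)[0].reshape(-1,2)
def reds(im,box):
    x0,y0,x1,y1=box;a=im[y0:y1,x0:x1].astype(int)
    m=((a[...,0]>150)&(a[...,1]<70)&(a[...,2]<70)).astype(np.uint8)
    _,_,st,c=cv2.connectedComponentsWithStats(m)
    return [(c[i]+[x0,y0],st[i,4]) for i in range(1,len(st)) if st[i,4]>15]
E
python3 - <<'E'
from h import *
t=cv2.imread("pics/top0.png");s=cv2.imread("pics/scene0.png")
a=cv2.resize(t[130:255,280:390],None,fx=4.5,fy=4.5,interpolation=2)
b=cv2.resize(s[205:325,175:315],None,fx=2.8,fy=2.8,interpolation=2)
a=cv2.resize(t[180:250,285:385],(800,560),interpolation=2)
cv2.imwrite("pics/c1.png",a)
for n,im,box in(("top",t,(280,180,390,220)),("scene",s,(240,205,300,285))):
    P=[]
    for c,ar in reds(im[:,:,::-1],box):
        w=px2w(n,c,130);P.append(w);print(n,c,ar,w)
    if len(P)==2: d=P[1]-P[0];print("mid",(P[0]+P[1])/2,"len",np.hypot(*d[:2]),"yaw",np.degrees(np.arctan2(d[1],d[0])))
# bolts approx
for uv in [(328,142),(361,147),(314,239),(346,243)]: print(px2w("top",uv,12))
E
```

```text
top [292.9382716  200.28395062] 81 [552.24127006 106.47681787 130.        ]
top [375.22222222 204.01234568] 81 [544.74627934 -85.84687283 130.        ]
mid [548.4937747   10.31497252 130.        ] len 192.46967784605297 yaw -92.23172786122747
scene [293.88888889 213.53333333] 45 [442.73828821 -45.14008694 130.        ]
scene [247.5  216.56] 50 [540.02106637 -88.55035151 130.        ]
scene [284.73529412 272.38235294] 68 [548.60834383 105.76443686 130.        ]
[735.1406908   23.98446224  12.        ]
[722.28614103 -62.70365552  12.        ]
[477.72404219  58.62034983  12.        ]
[467.91292428 -23.43187138  12.        ]
```

View pics/c1.png

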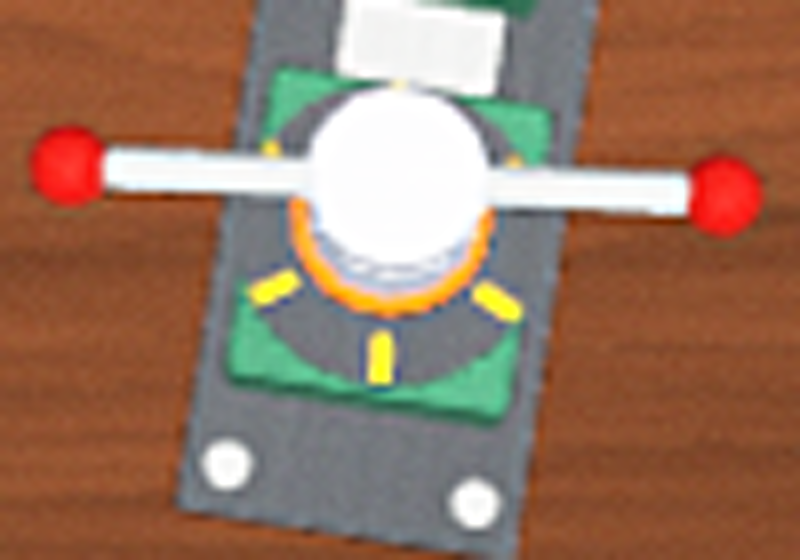

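The crop confirms it: white/aluminium hub at (397,175), red balls at (70,166) and (725,195), orange collar below, and yellow flange marks at (380,358), (498,302), (275,288), (272,148), (516,161) and (400,85).

```bash
python3 - <<'E'
from h import *
m=np.array([(380,358),(498,302),(400,85),(275,288),(272,148),(516,161)])/8+[285,180]-[.44,.44]
W=np.array([px2w("top",u,54) for u in m])
from scipy.optimize import least_squares
print(W)
# outer three marks fully visible: radius common unknown; fit centre, phase, r on first,second,fourth
V=W[[0,1,3]]
k=np.array([3,2,4])  # index relative to phase (x dir fwd =0, ccw)
k=np.round(np.degrees(np.arctan2(V[:,1]-9.5,V[:,0]-546.5))/60)
f=lambda p:np.r_[V[:,0]-p[0]-p[3]*np.cos(p[2]+k*np.pi/3),V[:,1]-p[1]-p[3]*np.sin(p[2]+k*np.pi/3)]
q=least_squares(f,[546,9,0,40]).x;print("centre",q[:2],"phase deg",np.degrees(q[2]),"r",q[3])
for w in W: d=w-[546.5,9.3,54];print(np.hypot(*d[:2]),np.degrees(np.arctan2(d[1],d[0]))%60)
s=sensors.get_state();print(s["time"],s["eef_pos"],np.degrees(np.arctan2(s["tool_rot"][1,1],s["tool_rot"][0,1])))
E
```

```text
[[508.99909762  13.32297035  54.        ]
 [526.90209252 -23.33125933  54.        ]
 [595.67038897   7.39255162  54.        ]
 [530.84424874  46.08277165  54.        ]
 [575.25811006  47.33422911  54.        ]
 [571.66767394 -28.94793832  54.        ]]
centre [548.94408171  10.39959603] phase deg -3.483874136836591 r 40.11754271198155
37.71607044259143 53.87691903213562
38.06411778910569 59.011523437930435
49.207372529534595 57.778460336399704
39.97592822483753 53.05592733321508
47.682611906403345 52.90666219742577
45.78555009587885 3.3454710017599467
0.1 [ 236.69733999 -550.76985432  217.69432186] -66.75001205370852
```

drive_tool:
  targets:
    - [[100,39,-30,0,0],[100,39,-30,0,0],[100,39,-30,0,0],[100,39,-30,0,0],[100,39,-30,0,0],[100,39,-30,0,0],[100,39,-30,0,0],[100,39,-30,0,0],[100,39,-30,0,0],[100,39,-30,0,0],[100,0,0,0,0],[100,0,0,0,0]]

```text
time: 1.3
eef_pos: [476.7, -120.7, 218.2]
tool_rot: [[0.917, 0.398, -0.001], [0.398, -0.917, -0.0], [-0.001, -0.0, -1.0]]
force: [-0.8, -0.3, 0.1]
gripper_width: 92.9
grasp_force: 0.0
```

drive_tool:
  targets:
    - [[100,0,0,0,-0.14],[100,0,0,0,-0.14],[100,0,0,0,-0.14],[100,0,0,0,-0.14],[100,0,0,0,-0.14],[100,0,0,0,-0.14],[100,0,0,0,-0.14],[100,0,0,0,-0.14],[100,0,0,0,0],[100,0,0,0,0]]

```text
time: 2.3
eef_pos: [476.2, -122.9, 218.5]
tool_rot: [[0.051, 0.999, -0.0], [0.999, -0.051, -0.0], [-0.0, -0.0, -1.0]]
force: [0.2, 0.1, -1.0]
gripper_width: 92.7
grasp_force: 0.0
```

drive_tool:
  targets:
    - [[100,34,16,0,0],[100,34,16,0,0],[100,34,16,0,0],[100,34,16,0,0],[100,0,0,0,0],[100,0,0,0,0],[100,0,0,0,0]]

```text
time: 3.0
eef_pos: [546.5, 10.3, 218.5]
tool_rot: [[0.047, 0.999, -0.001], [0.999, -0.047, -0.0], [-0.0, -0.0, -1.0]]
force: [-0.2, 0.5, -0.7]
gripper_width: 93.2
grasp_force: 0.0
```

```bash
cat >> h.py <<'E'
def wrist_ray(s,uv):
    p=camera_params("wrist");K=p["intrinsics"];M=p["mount"]
    d=(np.array(uv)-K[:2,2])/K[0,0];th=np.hypot(*d);v=np.r_[d/max(th,1e-9)*np.sin(th),np.cos(th)]
    R=s["tool_rot"];return np.array(s["eef_pos"])+R@M[:3,3],R@M[:3,:3]@v
def wpx2w(s,uv,z):
    C,d=wrist_ray(s,uv);return C+d*(z-C[2])/d[2]
E
python3 - <<'E'
from h import *
s=sensors.get_state();im=grab_frame("wrist");cv2.imwrite("pics/w1.png",im[:,:,::-1])
print(s["eef_pos"],s["tool_rot"],s["q"])
P=[]
for c,a in reds(im,(0,0,640,480)): print(c,a,wpx2w(s,c,130))
E
```

```text
[546.4587741   10.2924861  218.47303888] [[ 4.73394709e-02  9.98878730e-01 -5.06774939e-04]
 [ 9.98878750e-01 -4.73396963e-02 -4.42481648e-04]
 [-4.65976079e-04 -4.85259871e-04 -9.99999774e-01]] [-7.46501639e-02 -1.33969767e-02  1.63793412e+00 -4.79725504e-04
  1.51752788e+00 -2.72672202e-02]
[32.17272727 47.54090909] 220 [314.64994009 198.71994782 130.        ]
[317.53038674 113.4839779 ] 905 [550.38520963 106.40387702 130.        ]
[319.27218935 360.765286  ] 507 [542.53817951 -86.95480154 130.        ]
```

View pics/w1.png

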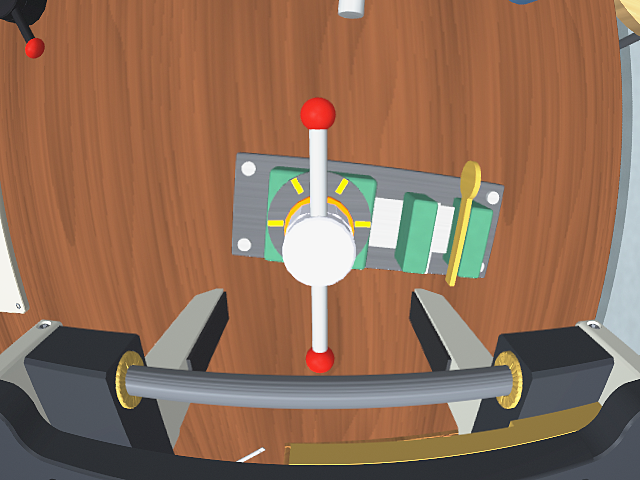

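Wrist view: the handle is aligned with the gripper, with the hub at (319,250) and balls at (318,113) and (319,361). Yellow marks are at (275,223), (362,224), (297,186) and (342,186). I'm refining the phase and descending.

```bash
python3 - <<'E'
from h import *
s=sensors.get_state()
im=cv2.imread("pics/w1.png").astype(int);m=((im[...,2]>200)&(im[...,1]>170)&(im[...,0]<80)).astype(np.uint8);m[:150]=0;m[260:]=0;m[:,:262]=0;m[:,378:]=0
_,_,st,c=cv2.connectedComponentsWithStats(m)
for i in range(1,len(st)):
    if st[i,4]>15:
        w=wpx2w(s,c[i],54);d=w-[546.5,9.8,54];print(c[i],st[i,4],w[:2],np.hypot(*d[:2]),np.degrees(np.arctan2(d[1],d[0])))
E
```

```text
[296.80519481 185.2987013 ] 77 [528.66718832  46.46905728] 40.77534713786238 115.93447508100773
[341.5375 185.8125] 80 [568.77198046  44.10988141] 40.90487838591332 57.01071008849109
[295.11594203 210.68115942] 138 [525.71563846  23.18104968] 24.71926728451905 147.22641388886578
[342.2        211.05714286] 140 [568.59395267  20.80235007] 24.681864830707557 26.472393731149907
[275.17808219 222.94520548] 73 [506.54130589  12.59229041] 40.05613712113371 176.00270208875608
[362.04545455 223.5       ] 66 [586.59944804   8.27901498] 40.1282833974553 -2.172206110894112
```

drive_tool:
  targets:
    - [[100,0,0,29,0],[100,0,0,29,0],[100,0,0,29,0],[100,0,0,29,0],[100,0,0,0,0],[100,0,0,0,0]]

```text
time: 3.65
eef_pos: [546.4, 10.4, 103.0]
tool_rot: [[0.047, 0.999, -0.001], [0.999, -0.047, -0.0], [-0.0, -0.001, -1.0]]
force: [-0.1, 0.3, 0.1]
gripper_width: 93.5
grasp_force: 0.0
```

drive_tool:
  targets:
    - [[50,0,0,0,0],[50,0,0,0,0],[50,0,0,0,0],[50,0,0,0,0],[50,0,0,0,0],[50,0,0,0,0],[50,0,0,0,0]]

```text
time: 4.35
eef_pos: [546.8, 11.4, 102.9]
tool_rot: [[0.045, 0.999, -0.0], [0.999, -0.045, -0.0], [-0.0, -0.0, -1.0]]
force: [-1.8, -0.2, 3.4]
gripper_width: 52.7
grasp_force: 30.0
```

drive_tool:
  targets:
    - [[40,0,0,1,0],[40,0,0,0,-0.1],[40,0,0,0,-0.1],[40,0,0,0,-0.1],[40,0,0,0,-0.1],[40,0,0,0,-0.1],[40,0,0,1,0],[40,0,0,1,0],[40,0,0,0,0]]

```text
time: 5.25
eef_pos: [546.4, 11.4, 99.0]
tool_rot: [[-0.437, 0.899, -0.001], [0.899, 0.437, 0.0], [0.001, -0.001, -1.0]]
force: [-0.4, -0.0, -6.4]
gripper_width: 52.4
grasp_force: 30.0
```

drive_tool:
  targets:
    - [[40,0,0,3,0],[40,0,0,3,0],[40,0,0,3,0],[40,0,0,3,0],[40,0,0,0,0]]

```text
time: 5.75
eef_pos: [546.6, 11.3, 88.1]
tool_rot: [[-0.438, 0.899, -0.001], [0.899, 0.438, -0.0], [0.0, -0.001, -1.0]]
force: [-5.4, 0.4, 1.8]
gripper_width: 52.5
grasp_force: 30.0
```

drive_tool:
  targets:
    - [[40,0,0,2,0],[40,0,0,2,0],[40,0,0,2,0],[40,0,0,0,0]]

```text
time: 6.15
eef_pos: [546.6, 11.3, 82.3]
tool_rot: [[-0.438, 0.899, -0.0], [0.899, 0.438, -0.0], [0.0, -0.0, -1.0]]
force: [-5.9, -0.5, 4.0]
gripper_width: 52.7
grasp_force: 30.0
```

drive_tool:
  targets:
    - [[40,0,0,1,0],[40,0,0,1,0],[40,0,0,0,0]]

```text
time: 6.45
eef_pos: [546.7, 11.3, 80.8]
tool_rot: [[-0.438, 0.899, -0.0], [0.899, 0.438, -0.0], [0.0, -0.0, -1.0]]
force: [-8.4, -0.4, 8.4]
gripper_width: 52.7
grasp_force: 30.0
```

```bash
python3 - <<'E'
from h import *
print(sensors.get_state()["force"])
im=grab_frame("scene");cv2.imwrite("pics/s2.png",cv2.resize(im[190:330,170:330,::-1],(640,560),interpolation=2))
E
```

```text
[-8.38543827 -0.35682066  8.384112  ]
```

View pics/s2.png

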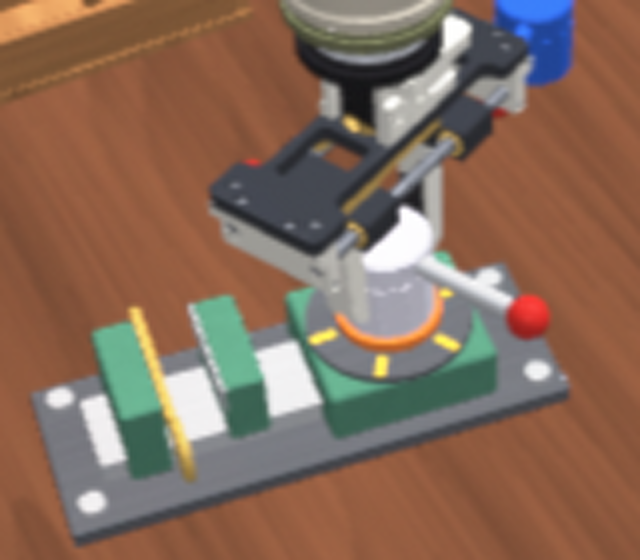

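The crop shows the collar (385,320) down near the flange and the bar in line with the mark at (447,342). I'll press a little more until it is firm.

drive_tool:
  targets:
    - [[40,0,0,1,0],[40,0,0,1,0],[40,0,0,0,0]]

```text
time: 6.8
eef_pos: [546.9, 11.2, 80.6]
tool_rot: [[-0.438, 0.899, -0.0], [0.899, 0.438, -0.0], [-0.0, -0.0, -1.0]]
force: [-16.8, 0.5, 24.0]
gripper_width: 52.4
grasp_force: 30.0
```

```bash
python3 - <<'E'
from h import *
s=sensors.get_state();print(s["eef_pos"],s["force"],s["ft_torque"])
im=grab_frame("scene");c=[x for x in reds(im,(230,200,320,300))]
for uv,a in c: print(uv,a,[px2w("scene",uv,z)[:2].round(1) for z in(106,108,110,112,114)])
s=sensors.get_state();im=grab_frame("wrist")
for uv,a in reds(im,(100,0,640,480)): print(uv,a,[wpx2w(s,uv,z)[:2].round(1) for z in (106,108,110,112)])
E
```

```text
[546.86316412  11.19336813  80.63884065] [-16.77921557   0.46142819  24.04846165] [-0.13158981  3.03909906 -0.02948628]
[301.88732394 268.11267606] 71 [array([501. ,  93.7]), array([501.9,  95.3]), array([502.8,  96.9]), array([503.7,  98.5]), array([504.6, 100.1])]
[315.49266667 101.43433333] 3000 [array([504. ,  96.4]), array([504. ,  96.3]), array([504.1,  96.2]), array([504.2,  96. ])]
```

drive_tool:
  targets:
    - [[40,0,-1,-1,0],[40,0,0,0,0.06],[40,0,0,0,0.1],[40,0,0,0,0.1],[40,0,0,0,0.1],[40,0,0,0,0.1],[40,0,0,0,0.1],[40,0,0,0,0]]

```text
time: 7.7
eef_pos: [546.8, 11.1, 80.7]
tool_rot: [[0.109, 0.994, 0.002], [0.994, -0.109, 0.0], [0.0, 0.002, -1.0]]
force: [-7.3, 1.1, 12.0]
gripper_width: 52.7
grasp_force: 30.0
```

```bash
cat > chk.py <<'E'
from h import *
s=sensors.get_state();im=grab_frame("wrist");print(s["force"],s["ft_torque"])
print("tool y yaw",np.degrees(np.arctan2(s["tool_rot"][1,1],s["tool_rot"][0,1])))
for uv,a in reds(im,(100,0,640,480)):
    w=wpx2w(s,uv,108);d=w-[547,10,108];print(uv,a,w[:2],np.hypot(*d[:2]),"bar-90",np.degrees(np.arctan2(d[1],d[0]))-90)
cv2.imwrite("pics/chk.png",im[:,:,::-1])
E
python3 chk.py
```

```text
[-7.32629352  1.07948481 12.01536618] [ 0.25685481  1.22676102 -0.03303408]
tool y yaw -6.281177742312423
[315.59182306 101.81936997] 2984 [556.24955141 105.77483952] 96.2204452637133 bar-90 -5.516289949790533
```

drive_tool:
  targets:
    - [[40,0,0,0,0.1],[40,0,0,0,0.1],[40,0,0,0,0.1],[40,0,0,0,0.1],[40,0,0,0,0.1],[40,0,0,0,0.1],[40,0,0,0,0.05],[40,0,0,0,0]]

```text
time: 8.55
eef_pos: [546.7, 11.2, 80.7]
tool_rot: [[0.687, 0.726, 0.002], [0.726, -0.687, 0.0], [0.001, 0.001, -1.0]]
force: [-6.9, 2.1, 13.1]
gripper_width: 52.5
grasp_force: 30.0
```

```bash
python3 chk.py
```

```text
[-6.92761602  2.1149827  13.06521527] [0.41403217 1.34231914 0.14195216]
tool y yaw -43.41247787882905
[315.63270063 102.45987346] 3003 [611.45662898  80.79000589] 95.73861265631659 bar-90 -42.31889176908231
```

drive_tool:
  targets:
    - [[40,0,0,0,0.03],[40,0,0,0,0.03],[40,0,0,0,0.03],[40,0,0,0,0]]

```text
time: 9.0
eef_pos: [546.7, 11.2, 80.7]
tool_rot: [[0.749, 0.662, 0.002], [0.662, -0.749, 0.0], [0.002, 0.001, -1.0]]
force: [-7.5, 2.4, 11.9]
gripper_width: 52.5
grasp_force: 30.0
```

```bash
python3 chk.py; python3 - <<'E'
from h import *
im=grab_frame("top");cv2.imwrite("pics/t3.png",cv2.resize(im[120:260,270:400,::-1],None,fx=4,fy=4,interpolation=2))
E
```

```text
[-7.51617001  2.41096934 11.94568609] [0.43535597 1.43036918 0.28357076]
tool y yaw -48.511497843923514
[315.20338983 102.51545364] 3009 [617.29701712  74.90278798] 95.6767605232292 bar-90 -47.28478674479782
```

View pics/chk.png

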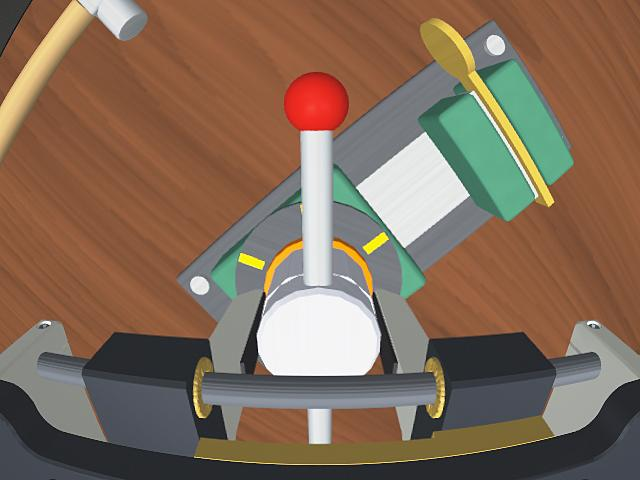

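The wrist view shows the moving jaw (470,165) right against the brass blank (500,130). I'll nudge on to confirm the stop.

drive_tool:
  targets:
    - [[40,0,0,0,0.04],[40,0,0,0,0.04],[40,0,0,0,0]]

```text
time: 9.4
eef_pos: [546.7, 11.2, 80.7]
tool_rot: [[0.8, 0.6, 0.002], [0.6, -0.8, 0.0], [0.002, 0.001, -1.0]]
force: [-7.4, 2.4, 12.3]
gripper_width: 52.4
grasp_force: 30.0
```

```bash
python3 chk.py
```

```text
[-7.43300875  2.44176995 12.33201852] [0.39215287 1.37091614 0.20909291]
tool y yaw -53.11957342021413
[315.55326917 102.51941586] 3013 [622.27847843  68.91551778] 95.59229859269689 bar-90 -51.952048387345826
```

```bash
python3 - <<'E'
from h import *
s=sensors.get_state()
im=cv2.imread("pics/chk.png").astype(int);m=((im[...,2]>200)&(im[...,1]>170)&(im[...,0]<80)).astype(np.uint8);m[:200]=0;m[330:]=0;m[:,:200]=0;m[:,440:]=0
_,_,st,c=cv2.connectedComponentsWithStats(m)
for i in range(1,len(st)):
    if st[i,4]>15:
        w=wpx2w(s,c[i],54);d=w-[547,10,54];print(c[i],st[i,4],w[:2],np.hypot(*d[:2]),np.degrees(np.arctan2(d[1],d[0])))
cv2.imwrite("pics/c4.png",cv2.resize(cv2.imread("pics/chk.png")[0:360,170:600],None,fx=1.6,fy=1.6,interpolation=2))
E
```

```text
[375.24324324 242.68468468] 222 [585.26572619   0.74587709] 39.3688276668088 -13.595288773256183
[279.23170732 263.07317073] 328 [543.91094189  36.0018649 ] 26.18471420733792 96.77506434417727
[355.82781457 261.73509934] 302 [570.1514859    2.40102935] 24.366691494384053 -18.171294789195375
[251.15920398 260.44776119] 201 [535.601395    49.53987779] 41.15009272638504 106.08127910260102
```

View pics/c4.png

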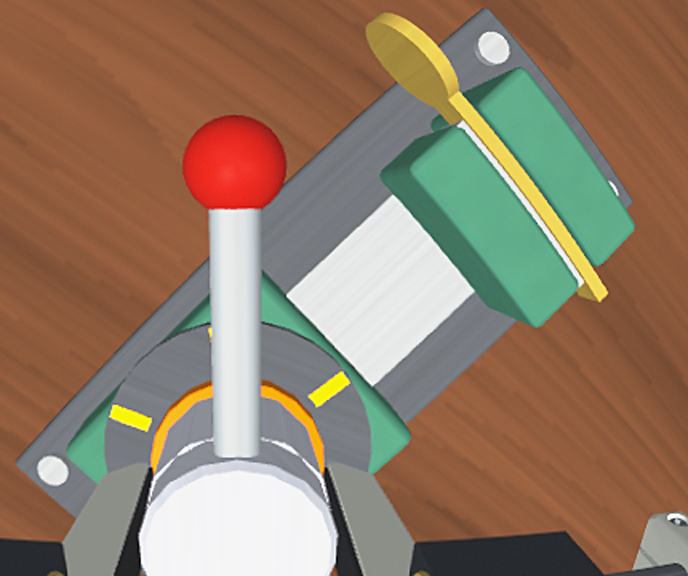

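drive_tool:
  targets:
    - [[40,0,0,0,0.03],[40,0,0,0,0.03],[40,0,0,0,0.03],[40,0,0,0,0]]

```text
time: 9.85
eef_pos: [546.9, 11.4, 80.7]
tool_rot: [[0.85, 0.527, 0.002], [0.527, -0.85, 0.0], [0.002, 0.001, -1.0]]
force: [-5.4, 1.6, 10.4]
gripper_width: 52.6
grasp_force: 30.0
```

```bash
cat >> chk.py <<'E'
im=im[:,:,::-1].astype(int);m=((im[...,2]>200)&(im[...,1]>170)&(im[...,0]<80)).astype(np.uint8);m[:200]=0;m[330:]=0;m[:,:200]=0;m[:,440:]=0
_,_,st,c=cv2.connectedComponentsWithStats(m)
for i in range(1,len(st)):
    if st[i,4]>15:
        w=wpx2w(s,c[i],54);d=w-[547,10,54];print(c[i],st[i,4],np.hypot(*d[:2]),np.degrees(np.arctan2(d[1],d[0])))
E
python3 chk.py
```

```text
[-5.43657252  1.61678347 10.43437546] [0.48983259 1.22493571 0.96017059]
tool y yaw -58.19735596539768
[309.92156863 103.51412429] 3009 [625.89436231  63.73584161] 95.45606883545047 bar-90 -55.740780464422905
[373.59090909 241.25909091] 220 39.23069925669366 -16.623627662600114
[355.22769231 262.18769231] 325 23.986042808506774 -22.885126675746697
[278.66556291 263.96357616] 302 26.38318870613678 92.73092520987362
[250.64285714 263.65306122] 196 41.0366634334262 103.43930854683525
```

The torque jumped to 0.96 N m and the handle began to slip in the pads, so the spindle is at the stop. Releasing now.

drive_tool:
  targets:
    - [[100,0,0,0,0],[100,0,0,0,0],[100,0,0,0,0],[100,0,0,0,0],[100,0,0,-10,0],[100,0,0,-25,0],[100,0,0,-30,0],[100,0,0,-35,0],[100,0,0,-35,0],[100,0,0,0,0],[100,0,0,0,0],[100,0,0,0,0]]

```text
time: 11.1
eef_pos: [545.3, 10.9, 212.6]
tool_rot: [[0.85, 0.528, -0.002], [0.528, -0.85, 0.0], [-0.001, -0.001, -1.0]]
force: [-0.2, 0.7, 0.0]
gripper_width: 92.9
grasp_force: 0.0
```

```bash
python3 chk.py
```

```text
[-0.17633973  0.73556451  0.03799624] [-0.006227   -0.04080068 -0.05231378]
tool y yaw -58.162726653086345
[311.68164794 114.33208489] 801 [624.8546263   65.71560389] 95.73699051511248 bar-90 -54.411111432303315
[325.40217391 349.59347826] 460 [466.53174225 -45.39560524] 97.69244385227559 bar-90 -235.4558688916109
[292.94791667 210.46875   ] 96 27.42407604216344 94.16190863313501
[345.66326531 211.83673469] 98 25.66708256857362 -31.548692130938324
[276.55844156 210.05194805] 77 41.22393139072467 103.15870543848742
[360.27027027 238.22972973] 74 39.16807342296372 -77.82771226625748
[282.53846154 254.15384615] 26 45.0495564189179 161.29316832025248
```

View pics/chk.png

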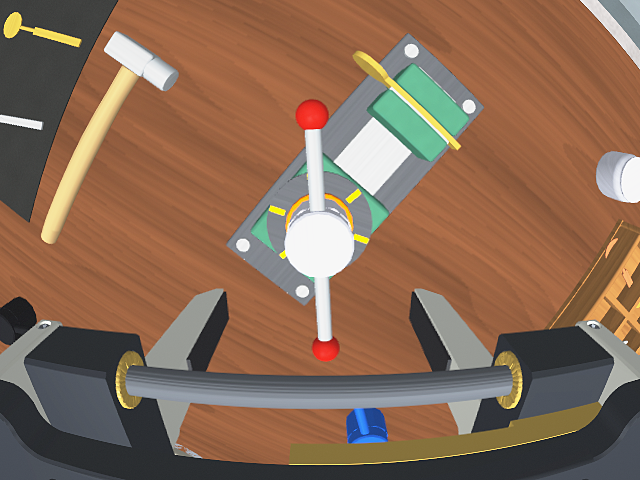

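The jaw at (410,125) is closed on the blank. The handle stands upright and free with its balls at (312,115) and (325,348), and ball spacing fits a height of 108 mm. Nothing is in contact, so I'm handing in.

```bash
python3 -c "
from rig import r;print(r.hand_in())"
```

```text
the job is handed in; nothing more can be done
None
```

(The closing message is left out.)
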